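# Press the axle cap onto the heater wheel

## Task

Take the steel axle cap from the tray, set it mouth down over the upright axle in the middle of the heater wheel, and press it straight down the shaft until it bites tight and keeps the wheel's sprung sleeve clearly squeezed (about half of the sleeve's give or more) once you let go. Press gently by feel, without crushing the sleeve hard against its stop, and leave the cups, jar and wrench where they are.

Things in the scene. Friction and masses are not known exactly. Their poses are not given: they have to be found in the camera images.
- cap: Axle cap (push nut under a dome), bright steel, 30 mm diameter, 39 mm tall, 45 g, standing mouth down on the tray floor. Origin: centre of its underside; z up along its axis. Inside hollow for 35.5 mm from the 19 mm wide mouth; a ring of teeth 4 to 8 mm above the underside leaves a 12.2 mm opening. The flat top is closed.
- tray: Shallow white plastic tray, 130 x 170 mm, rim 14 mm high, floor and walls 4 mm thick, fixed. Origin: centre of its underside.
- foot: White flat steel foot bar of the heater, 190 (along x) x 50 x 12 mm, fixed to the table, carrying the wheel and the upright axle. Origin: centre of its underside; the axle stands on its z axis.
- axle_tip (a point): Top centre of the upright axle, 80 mm above the table. Below it a 10.4 mm nose, its end bevelled, on which the cap sits loosely; 7 to 9 mm below the tip it widens by a bevel to the plain 14 mm shaft, down which the teeth must be forced: the drag builds up while the cap's underside goes from 12 to 18 mm below the tip, then stays steady.
- wheel: Heater wheel lying flat on the foot, round the axle: black rubber tyre of 120 mm diameter, 32 mm thick, with a grey plastic disc; it does not move. Origin: centre of its underside, 14 mm above the table. In its middle, round the axle, a sprung white bearing sleeve of 26 mm diameter (part of the wheel) stands up, on which the cap must seat.
- paper_cup: Bystander: red drinking cup, 76 mm rim, 92 mm tall. Origin: centre of its underside.
- mug: Bystander: white mug, 80 mm diameter, 90 mm tall. Origin: centre of its underside.
- coffee_jar: Bystander: coffee jar with black lid, 72 mm diameter, 120 mm tall. Origin: centre of its underside.
- wrench: Bystander: steel wrench lying on the table. Origin: its middle, on the underside.
- cap_top (a point): Centre of the cap's flat top, 39 mm above its underside. A good place to push. On the plain 14 mm shaft the cap's teeth drag with a steady force of 8 to 13 N, either way, and hold the cap wherever pressing stops.
- wheel_face (a point): Centre of the wheel's upper face, 46 mm above the table. The sleeve's top is 4 to 14 mm above this, different every time and not measured. It is sprung: 0.4 N at first touch, 3 N per mm, 2 mm of give (6.4 N), then a hard stop. Over 20 N on it crushes it. Tight: after release the cap still presses it with more than 3 N.
Mind the look-alikes: they are no part of the job. There is more than one size of the cap; the one meant has the size given above. There is more than one size of the tray; the job needs the larger.

How it is judged:
By the outcome, as a careful person would: the job done as asked, in the order asked, and still so for the second after the job is handed in, with the robot touching nothing.
It also fails if it takes over 58 s, if anything falls off the work surface, if the arm or the gripper's body presses on something with over 40 N, if the wrist force passes 120 N, or if a joint passes its speed limit or range.

## Robot

A 7-joint arm with a two-finger parallel gripper is mounted at the origin on the work surface. World frame = base frame: x ahead of the robot, y to its left, z up, the work surface at z = 0. Lengths are in m, angles in rad, forces in N, time in s.
With the tool pointing down it reaches from about 0.4 to 0.875 m from the base axis. Payload 19.3 kg.
Tool frame: the origin (TCP) lies at the very end of the fingers, on their centre line; the grasp point (between the pads) lies 19 mm behind it; z points along the fingers, y is the line along which they close (so a half turn about z gives the same grasp; the last joint's range is limited). The gripper opens to 85 mm and grips with 20 to 120 N. Pads are 22 mm wide; open, the fingers measure 114 mm over their backs; the gripper's body (76 mm by 85 mm) begins 54 mm behind the grasp point. The pads swing forward as they close: fully open they stand 13 mm farther back than shut.
Start: joints at [-0.07, 0.521, -0.036, 1.599, 0.021, 1.021, -0.113], TCP at [0.625, -0, 0.231] pointing down, gripper open.
Joint ranges: [-2.91, 2.91], [-0.3, 2.13], [-1.5, 1.42], [0.17, 2.43], [-1.26, 4.41], [0.16, 1.93], [-2.52, 2.52]. Speed limits (rad/s): [1.89, 1.89, 2.39, 2.39, 3.01, 3.01, 3.01].

## Interface

Orientations are given as [roll, pitch, yaw] about the fixed x, y, z axes, in that order (R = Rz(yaw) Ry(pitch) Rx(roll)).
In Python, from workcell import monitor, optics, job_done gives the robot as it stands.
- The arm moves only by the shell command python3 -m handwheel 'ROWS' [FORCE]. ROWS is JSON, a list of rows, each an object of numbers: "dx", "dy", "dz": the shift along the tool's x, y, z in cm; "wx", "wy", "wz": the turn, a rotation vector about the tool's x, y, z in rad; "claw": the opening in per cent of the stroke, from 0 (shut) to 100 (fully open). A call has 1 to 8 rows; each row shifts and turns the commanded pose from where the row before left it, along the tool's axes as they then stand; what a row does not reach is not made up. A row lasts 1/8 s, in which the tool goes at most 62.5 mm and 10.7 degrees, less where a joint would pass 70% of its speed; a pose out of reach is approached as far as the arm can. A call with a gripper value outside its range is refused whole. The fingers move at their own pace and stop on an object; FORCE is the grip in N (left out, the last holds). Time passes only in rows, so rows that do not move let the fingers close. It gives the time, the measured TCP pose, the force, the opening and the grip force at its end, in the units of the state.
- monitor.observe(): the state, without advancing time (a new reading comes with each control period).
- optics.grab_frame(name): name is "scene" or "side" or "wrist"; returns a dict with "frame" (480x640x3 uint8, blue, green, red), "fovy" (degrees; the focal length in pixels is half the picture's height over the tangent of half this angle, whatever the lens; pixels are square), "cx", "cy" (the principal point, pixels), "k1" (the pictures are not rectified: a ray, as slopes to the right and down, at radius r is drawn at 1 + k1 r^2 times it, then the intrinsics apply), "R" (3x3) and "t" (3): a world point X has camera coordinates R X + t. Camera axes: x right, y down, z forward; pixel columns grow to the right and rows downward; lengths in m; the calibration is good to about 2 mm. A picture is of the moment at which its call begins. There is no depth.
- job_done(): hands the job in; it is judged then, once.
Trained networks look in the newest picture that a camera, given by its name, has taken for a name from the list of things; names that differ only in an ending like _2 or _b are one class to them, and where a whole thing is asked for, a point or a joint stands for the part that bears it (a point fixed in the world has none). Each returns a list of dicts, best first, with "p" (0 to 1); they miss things now and then, are a little off and sometimes report something else, mostly with a low value. They report only what shows in the picture. A call takes as long as a camera call. They do not tell look-alikes from the thing itself.
- optics.masks_of(name, camera): "region" (480x640 bool, what is visible of it) and "rect" ([left, top, width, height] in pixels, round what is visible of it).
The state is a dict: "clock": time; "qpos": joint angles; "qd": joint speeds; "joint_efforts": joint torques, N m; "position": TCP position; "tool_rot": TCP orientation; "force": force on the tool from outside, world axes, zero at the start; "moment": the same for the moment, N m; "grip_width": finger opening in m; "finger_force": force on a finger pad.
Only numpy, scipy, OpenCV 4.12 (cv2) and the standard library are available. Lean on these libraries where they do the work, as an engineer would, in place of code of your own. Each camera call takes 0.05 s, during which the arm holds its last target. There are 200 camera calls.

## Working session

There is one attempt and no reset: what is moved stays moved. The work goes in short steps, Python scripts to look and compute and a shell command to move; the robot and the scene stay as the last step left them, time stands still between calls to the robot, and variables do not carry over. Pictures are saved under pics/ and viewed, at most 10 in all, crops included, and the job is handed in when it is done.

```bash
mkdir -p pics
cat > h.py <<'E'
import numpy as np, cv2
from workcell import monitor, optics, job_done
def ray(f,u,v):
    fl=240/np.tan(np.radians(f["fovy"])/2)
    d=np.array([(u-f["cx"])/fl,(v-f["cy"])/fl]); s=d.copy()
    for _ in range(20): s=d/(1+f["k1"]*(s@s))
    R=np.array(f["R"]); t=np.array(f["t"])
    return -R.T@t, R.T@np.array([s[0],s[1],1])
def atz(f,u,v,z):
    o,d=ray(f,u,v); return o+d*(z-o[2])/d[2]
def proj(f,X):
    fl=240/np.tan(np.radians(f["fovy"])/2)
    c=np.array(f["R"])@np.array(X)+np.array(f["t"]); s=c[:2]/c[2]; s=s*(1+f["k1"]*(s@s))
    return s*fl+np.array([f["cx"],f["cy"]])
E
python3 - <<'E'
from h import *
print(monitor.observe())
for c in ["scene","side"]:
    f=optics.grab_frame(c); cv2.imwrite(f"pics/{c}0.png",f["frame"])
    print(c,f["fovy"],f["k1"],atz(f,320,240,0),ray(f,320,240)[0])
    for n in ["cap","tray","foot","wheel","axle_tip"]:
        for m in optics.masks_of(n,c):
            l,t,w,h=m["rect"]; print(n,round(m["p"],2),m["rect"],atz(f,l+w/2,t+h/2,0.03).round(3))
E
```

```text
{'clock': 0.0, 'qpos': array([-0.07024598,  0.52202668, -0.03633261,  1.5999458 ,  0.02120992,
        1.0211048 , -0.11278349]), 'qd': array([-3.88074097e-04,  6.77512349e-05,  3.46369030e-04,  1.80028152e-03,
        1.36491881e-04,  1.49783960e-03, -7.05152877e-04]), 'joint_efforts': array([-4.24098413e-03, -9.27110124e+01,  1.97758444e+00, -3.69928443e+01,
        1.76317629e-02,  8.19846697e-03, -6.58496788e-05]), 'position': array([ 6.24690687e-01, -5.55122296e-06,  2.30740060e-01]), 'tool_rot': array([-3.14049648e+00,  8.29124005e-05,  1.57085747e+00]), 'force': array([ 0.70997716,  0.29548827, -1.20352457]), 'moment': array([0.03707961, 0.00587613, 0.00693142]), 'finger_force': 0.0, 'grip_width': 0.0855169727436477}
scene 54.02023277794433 -0.06212494358622996 [ 0.53575746 -0.15384425  0.        ] [1.00105067 0.68460072 0.63657659]
cap 0.73 [445.4, 337.1, 28.4, 38.2] [0.516 0.315 0.03 ]
cap 0.58 [374.4, 310.1, 16.0, 26.4] [0.588 0.184 0.03 ]
tray 0.85 [417.8, 270.3, 66.0, 43.3] [0.412 0.174 0.03 ]
tray 0.71 [332.1, 283.0, 110.7, 86.5] [0.584 0.195 0.03 ]
foot 0.61 [297.0, 206.4, 73.2, 41.6] [ 0.501 -0.149  0.03 ]
wheel 0.9 [311.5, 208.0, 50.3, 32.8] [ 0.488 -0.156  0.03 ]
axle_tip 0.57 [297.3, 205.9, 73.4, 40.1] [ 0.498 -0.153  0.03 ]
side 55.40323118413828 -0.055761290081555795 [ 0.59121182 -0.08574341  0.        ] [0.50204991 0.63219663 0.68372043]
cap 0.79 [298.9, 320.6, 13.1, 26.6] [0.579 0.181 0.03 ]
cap 0.59 [322.1, 388.2, 27.0, 45.6] [0.511 0.312 0.03 ]
tray 0.93 [270.4, 294.0, 83.3, 93.5] [0.565 0.193 0.03 ]
tray 0.88 [387.4, 313.9, 55.3, 62.9] [0.392 0.176 0.03 ]
tray 0.7 [330.1, 191.4, 81.9, 41.3] [ 0.488 -0.163  0.03 ]
foot 0.84 [326.4, 196.8, 83.4, 35.8] [ 0.493 -0.153  0.03 ]
foot 0.49 [187.4, 381.0, 63.7, 96.2] [0.675 0.366 0.03 ]
wheel 0.82 [348.0, 192.6, 48.9, 39.8] [ 0.484 -0.162  0.03 ]
axle_tip 0.89 [327.3, 195.1, 84.7, 33.4] [ 0.491 -0.163  0.03 ]
```

```bash
python3 -c "
import cv2
a=cv2.imread('pics/scene0.png');b=cv2.imread('pics/side0.png')
cv2.imwrite('pics/s1.png',cv2.resize(a[180:400,270:560],None,fx=2.7,fy=2.7)[:, :790]);cv2.imwrite('pics/s2.png',b)"
```

```text
(no output)
```

View pics/s1.png

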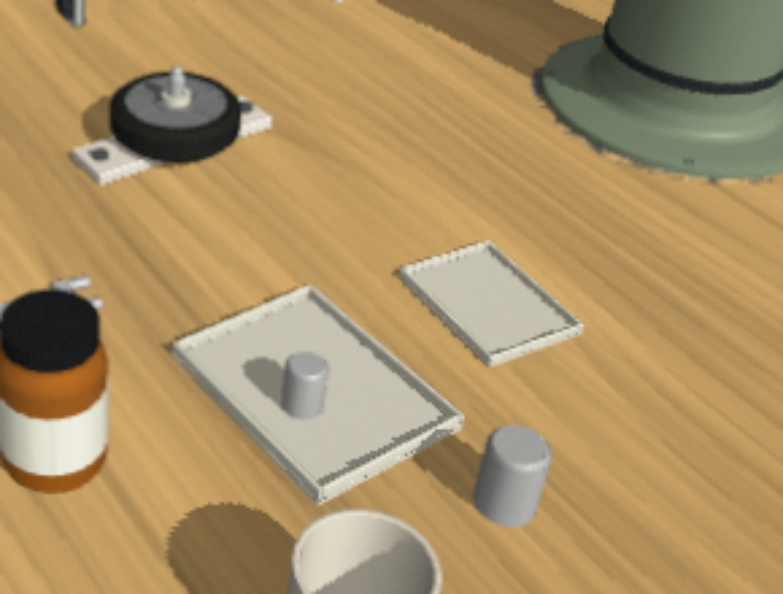

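View pics/s2.png

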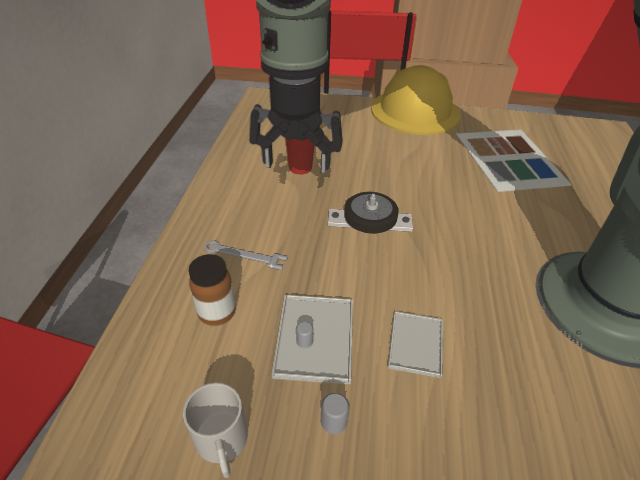

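Both pictures show the small cap in the larger tray: side (305,323), scene (383,314). The 50 mm look-alike stands beside the mug. The wheel with its axle is at side (372,196) and scene (336,205). I'll triangulate both points.

Run:
```python
from h import *
F={c:optics.grab_frame(c) for c in ["scene","side"]}
def tri(a,b):
    A=np.zeros((3,3));B=np.zeros(3)
    for f,p in((F["scene"],a),(F["side"],b)):
        o,d=ray(f,*p);d/=np.linalg.norm(d);P=np.eye(3)-np.outer(d,d);A+=P;B+=P@o
    return np.linalg.solve(A,B)
print("captop",tri((383.3,313.7),(305,323.5)),atz(F["scene"],383.3,313.7,.043),atz(F["side"],305,323.5,.043))
print("tip",tri((335.6,205.2),(373,195.5)),atz(F["scene"],335.6,205.2,.08),atz(F["side"],373,195.5,.08))
f=optics.grab_frame("wrist");cv2.imwrite("pics/w0.png",f["frame"]);print(ray(f,320,240)[0])
```

```text
captop [0.58086285 0.17277636 0.04411074] [0.58065819 0.17446321 0.043     ] [0.58141475 0.16949713 0.043     ]
tip [ 0.48804608 -0.16385192  0.0781613 ] [ 0.48869636 -0.16429205  0.08      ] [ 0.4878618  -0.15850427  0.08      ]
[0.62395904 0.0710649  0.37483748]
```

```bash
python3 -m handwheel '[{"dx":4.3,"dy":-1.1,"claw":60},{"dx":4.3,"dy":-1.1,"dz":2},{"dx":4.3,"dy":-1.1,"dz":3},{"dx":4.4,"dy":-1.1,"dz":3},{},{}]' 60
python3 - <<'E'
from h import *
f=optics.grab_frame("wrist");cv2.imwrite("pics/w1.png",f["frame"])
for m in optics.masks_of("cap","wrist"):
    print(m["p"],m["rect"])
print(proj(f,[.581,.173,.043]),proj(f,[.581,.173,.004]))
E
```

```text
0.63 [241.0, 0.0, 42.7, 33.0]
[260.80788737   5.12122234] [266.79303654  19.69898132]schema error: expected keys dx, dy, dz, wx, wy, wz, claw
```

View pics/w1.png

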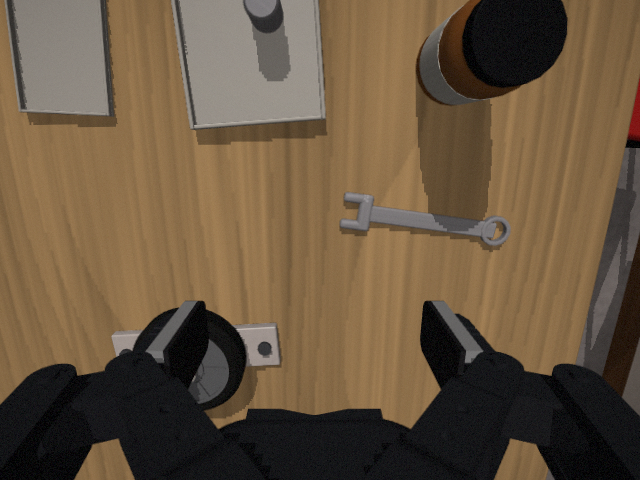

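The move was refused, because each row needs every key. The wrist view from the start pose shows the cap in the larger tray near (263,8), which matches the projected (261,5). The wheel is at (190,355). I'll resend the rows in full.

```bash
python3 -m handwheel '[{"dx":4.3,"dy":-1.1,"dz":0,"wx":0,"wy":0,"wz":0,"claw":60},{"dx":4.3,"dy":-1.1,"dz":2,"wx":0,"wy":0,"wz":0,"claw":60},{"dx":4.3,"dy":-1.1,"dz":3,"wx":0,"wy":0,"wz":0,"claw":60},{"dx":4.4,"dy":-1.1,"dz":3,"wx":0,"wy":0,"wz":0,"claw":60},{"dx":0,"dy":0,"dz":0,"wx":0,"wy":0,"wz":0,"claw":60},{"dx":0,"dy":0,"dz":0,"wx":0,"wy":0,"wz":0,"claw":60}]' 60
python3 - <<'E'
from h import *
f=optics.grab_frame("wrist");cv2.imwrite("pics/w2.png",f["frame"])
for m in optics.masks_of("cap","wrist"):
    l,t,w,h=m["rect"];print(m["p"],m["rect"],atz(f,l+w/2,t+h/2,.03))
print(proj(f,[.581,.173,.043]),proj(f,[.581,.173,.004]))
E
```

```text
clock: 1.6
position: [0.5813, 0.1725, 0.1515]
tool_rot: [3.141, 0.0, 1.571]
force: [0.6, -0.6, 0.9]
grip_width: 0.0513
finger_force: 0.0
0.94 [167.9, 0.0, 83.5, 69.4] [0.51161001 0.30774153 0.03      ]
0.64 [292.3, 201.9, 45.1, 49.9] [0.58095256 0.17709628 0.03      ]
[314.96333187 236.772196  ] [314.82270715 223.98015536]
```

View pics/w2.png

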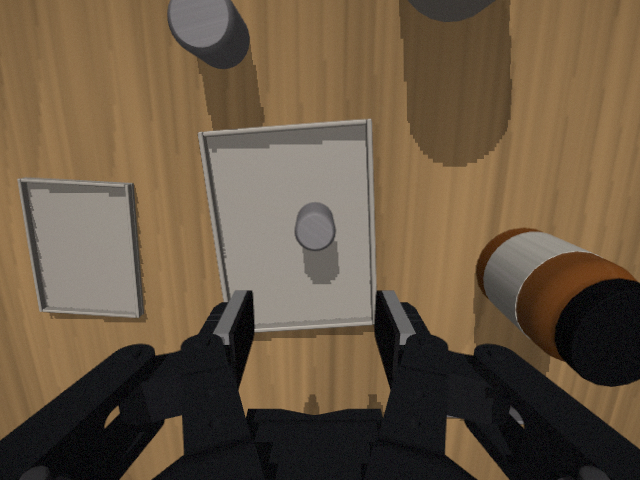

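The wrist view shows the cap top at about (315,234), between the fingers and about 2 mm farther in y than I estimated. The tray walls clear the fingers. I'll descend and grip.

```bash
python3 -m handwheel '[{"dx":0.2,"dy":0,"dz":4,"wx":0,"wy":0,"wz":0,"claw":60},{"dx":0,"dy":0,"dz":4,"wx":0,"wy":0,"wz":0,"claw":60},{"dx":0,"dy":0,"dz":3,"wx":0,"wy":0,"wz":0,"claw":60},{"dx":0,"dy":0,"dz":2,"wx":0,"wy":0,"wz":0,"claw":60},{"dx":0,"dy":0,"dz":0.7,"wx":0,"wy":0,"wz":0,"claw":60},{"dx":0,"dy":0,"dz":0,"wx":0,"wy":0,"wz":0,"claw":60}]' 60
python3 -m handwheel '[{"dx":0,"dy":0,"dz":0,"wx":0,"wy":0,"wz":0,"claw":20},{"dx":0,"dy":0,"dz":0,"wx":0,"wy":0,"wz":0,"claw":20},{"dx":0,"dy":0,"dz":0,"wx":0,"wy":0,"wz":0,"claw":20},{"dx":0,"dy":0,"dz":0,"wx":0,"wy":0,"wz":0,"claw":20},{"dx":0,"dy":0,"dz":0,"wx":0,"wy":0,"wz":0,"claw":20}]' 80
```

```text
clock: 2.45
position: [0.5814, 0.1749, 0.0148]
tool_rot: [3.141, -0.0, 1.57]
force: [-0.8, -0.0, -0.2]
grip_width: 0.0514
finger_force: 0.0
clock: 3.08
position: [0.5816, 0.1751, 0.0156]
tool_rot: [3.14, -0.0, 1.571]
force: [-2.0, -1.2, 9.3]
grip_width: 0.0285
finger_force: 78.5
```

```bash
python3 -m handwheel '[{"dx":0,"dy":0,"dz":-2,"wx":0,"wy":0,"wz":0,"claw":20},{"dx":0,"dy":0,"dz":-4,"wx":0,"wy":0,"wz":0,"claw":20},{"dx":0,"dy":0,"dz":-5,"wx":0,"wy":0,"wz":0,"claw":20},{"dx":-2,"dy":-0.5,"dz":-4,"wx":0,"wy":0,"wz":0,"claw":20},{"dx":-4,"dy":-1,"dz":-1,"wx":0,"wy":0,"wz":0,"claw":20},{"dx":-4,"dy":-1.2,"dz":0,"wx":0,"wy":0,"wz":0,"claw":20},{"dx":-4,"dy":-1.2,"dz":0,"wx":0,"wy":0,"wz":0,"claw":20},{"dx":-4,"dy":-1.2,"dz":0,"wx":0,"wy":0,"wz":0,"claw":20}]'
python3 -m handwheel '[{"dx":-4,"dy":-1.2,"dz":0,"wx":0,"wy":0,"wz":0,"claw":20},{"dx":-4,"dy":-1.2,"dz":0,"wx":0,"wy":0,"wz":0,"claw":20},{"dx":-4,"dy":-1.2,"dz":0,"wx":0,"wy":0,"wz":0,"claw":20},{"dx":-3,"dy":-0.6,"dz":0,"wx":0,"wy":0,"wz":0,"claw":20},{"dx":-0.8,"dy":0,"dz":0,"wx":0,"wy":0,"wz":0,"claw":20},{"dx":0,"dy":0,"dz":0,"wx":0,"wy":0,"wz":0,"claw":20},{"dx":0,"dy":0,"dz":0,"wx":0,"wy":0,"wz":0,"claw":20}]'
python3 - <<'E'
from h import *
f=optics.grab_frame("wrist");cv2.imwrite("pics/w3.png",f["frame"])
for n in ["wheel","axle_tip","cap"]:
  for m in optics.masks_of(n,"wrist"): print(n,m["p"],m["rect"])
print(proj(f,[.488,-.163,.08]),proj(f,[.488,-.163,.046]))
print(monitor.observe()["position"])
E
```

```text
clock: 4.08
position: [0.5297, -0.0063, 0.176]
tool_rot: [3.14, -0.0, 1.571]
force: [0.6, -1.0, -0.8]
grip_width: 0.0283
finger_force: 78.9
clock: 4.95
position: [0.4884, -0.1619, 0.1747]
tool_rot: [3.141, -0.0, 1.572]
force: [1.0, -0.2, -0.9]
grip_width: 0.0282
finger_force: 78.8
wheel 0.9 [239.7, 154.7, 150.7, 135.7]
axle_tip 0.95 [201.6, 188.6, 225.8, 67.9]
axle_tip 0.17 [519.2, 1.5, 120.8, 53.7]
cap 0.83 [276.7, 259.5, 78.2, 108.0]
[314.90129646 244.57004129] [314.76709238 231.84713374]
[ 0.48814781 -0.1623513   0.17431579]
```

View pics/w3.png

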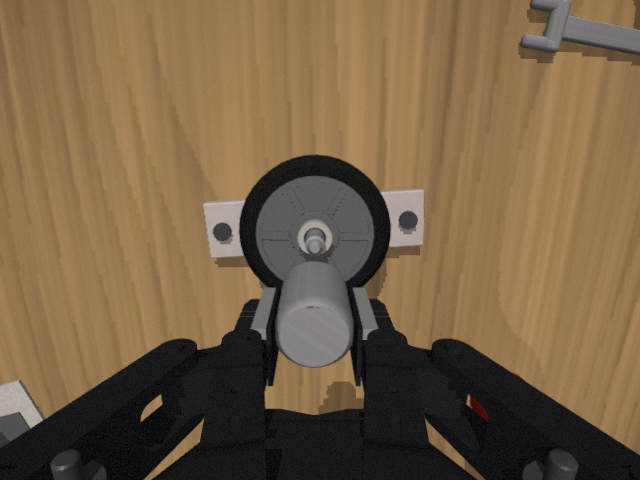

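The wrist view shows the axle tip near (315,243) against a predicted (315,244.6). The cap is held upright with its top near (314,335). Next is a close-up to relate the cap axis to the tip.

```bash
python3 -c "
import cv2
a=cv2.imread('pics/w3.png');cv2.imwrite('pics/w3c.png',cv2.resize(a[215:370,255:375],None,fx=3.8,fy=3.8,interpolation=cv2.INTER_CUBIC))"
python3 - <<'E'
from h import *
f=optics.grab_frame("wrist")
p=monitor.observe()["position"]
th=np.linspace(0,2*np.pi,9)[:-1]
print("cap if centred on TCP, top at +28mm: centre",proj(f,p+[0,0,.028]), "ring",[proj(f,p+[.015*np.cos(a),.015*np.sin(a),.028]).round(1).tolist() for a in th[::2]])
print("1mm y ->",proj(f,p+[0,.001,.028])-proj(f,p+[0,0,.028]))
print("tip ring",[proj(f,[.488+.0052*np.cos(a),-.163+.0052*np.sin(a),.08]).round(1).tolist() for a in th[::2]])
print("hub14 y extents",[proj(f,[.488+.013*np.cos(a),-.163+.013*np.sin(a),.055]).round(1).tolist() for a in th[::2]])
print("wheel disc outer ring z46 r60",[proj(f,[.488+.06*np.cos(a),-.163+.06*np.sin(a),.046]).round(1).tolist() for a in th[::2]])
E
```

```text
cap if centred on TCP, top at +28mm: centre [316.75221927 340.50815708] ring [[358.3, 340.5], [316.9, 302.7], [275.2, 340.5], [316.6, 375.8]]
1mm y -> [ 0.00796941 -2.43959026]
tip ring [[322.9, 244.1], [315.3, 236.7], [307.7, 244.1], [315.3, 251.3]]
hub14 y extents [[332.5, 234.4], [315.2, 217.5], [297.8, 234.4], [315.1, 250.9]]
wheel disc outer ring z46 r60 [[392.6, 231.4], [315.2, 151.7], [237.6, 231.3], [315.0, 302.1]]
```

View pics/w3c.png

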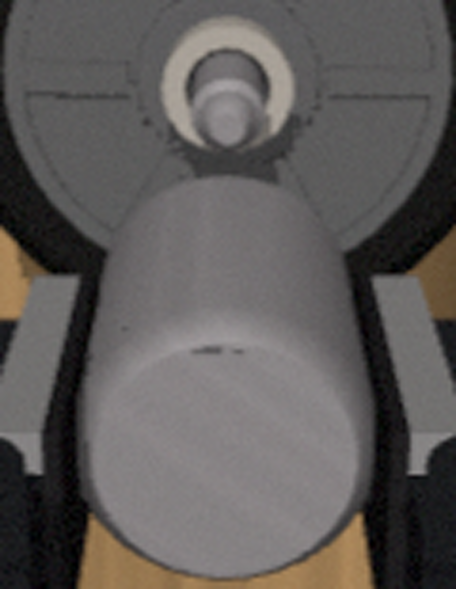

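The close-up shows the cap's top face centred at about (314,336), the tip at (315.3,246) and the white sleeve ring around the shaft. Measured by the same camera, the cap needs about -3.5 mm in y and +0.8 mm in x. I'll lower it to just above the tip and check from the two fixed cameras.

```bash
python3 -m handwheel '[{"dx":-0.35,"dy":0.08,"dz":2,"wx":0,"wy":0,"wz":0,"claw":20},{"dx":0,"dy":0,"dz":3,"wx":0,"wy":0,"wz":0,"claw":20},{"dx":0,"dy":0,"dz":2.3,"wx":0,"wy":0,"wz":0,"claw":20},{"dx":0,"dy":0,"dz":0,"wx":0,"wy":0,"wz":0,"claw":20},{"dx":0,"dy":0,"dz":0,"wx":0,"wy":0,"wz":0,"claw":20}]'
python3 - <<'E'
from h import *
ims=[]
p=monitor.observe()["position"];print(p)
for c in ["scene","side"]:
    f=optics.grab_frame(c)
    u,v=proj(f,[.4885,-.164,.085]).round().astype(int);print(c,u,v)
    k=f["frame"][v-35:v+35,u-30:u+30]
    ims.append(cv2.resize(k,None,fx=6.5,fy=6.5,interpolation=cv2.INTER_CUBIC))
    for n,q in (("tip",[.488,-.164,.08]),("under",p-[0,0,.011]),("sleeve",[.488,-.164,.055])):
        print(n,((proj(f,q)-[u-30,v-35])*6.5).round())
    print("1mm x,y,z",[((proj(f,np.array([.488,-.164,.08])+e)-proj(f,[.488,-.164,.08]))*6.5).round(1) for e in np.eye(3)*.001])
cv2.imwrite("pics/ss.png",np.hstack(ims))
E
```

```text
clock: 5.82
position: [0.4892, -0.1665, 0.1021]
tool_rot: [3.141, 0.0, 1.571]
force: [-0.3, -0.1, -1.0]
grip_width: 0.0284
finger_force: 78.9
[ 0.48917899 -0.16652855  0.10206373]
scene 336 203
tip [194. 242.]
under [189. 213.]
sleeve [192. 300.]
1mm x,y,z [array([-2.3,  0.6]), array([1.4, 1.2]), array([ 0.1, -2.4])]
side 373 192
tip [196. 240.]
under [196. 209.]
sleeve [188. 299.]
1mm x,y,z [array([-3. , -0.3]), array([-0.2,  1.8]), array([ 0.3, -2.4])]
```

View pics/ss.png

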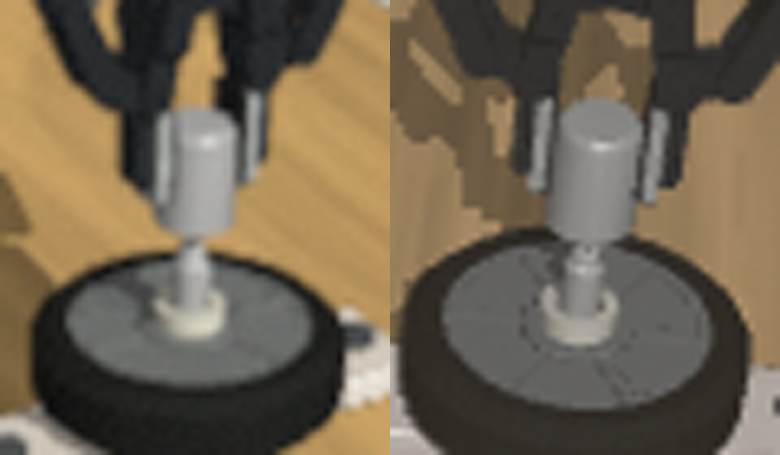

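Both fixed views show the cap just above the nose. The cap and axle columns agree within about 3 px of the crop (about 1 mm): 196 against 195 in the scene view and 588 against 587 in the side view. I'll go down by feel.

```bash
python3 -m handwheel '[{"dx":0,"dy":0,"dz":0.7,"wx":0,"wy":0,"wz":0,"claw":20},{"dx":0,"dy":0,"dz":0.5,"wx":0,"wy":0,"wz":0,"claw":20},{"dx":0,"dy":0,"dz":0,"wx":0,"wy":0,"wz":0,"claw":20}]' 100
python3 -m handwheel '[{"dx":0,"dy":0,"dz":0.2,"wx":0,"wy":0,"wz":0,"claw":20},{"dx":0,"dy":0,"dz":0,"wx":0,"wy":0,"wz":0,"claw":20}]'
python3 -m handwheel '[{"dx":0,"dy":0,"dz":0.2,"wx":0,"wy":0,"wz":0,"claw":20},{"dx":0,"dy":0,"dz":0,"wx":0,"wy":0,"wz":0,"claw":20}]'
```

```text
clock: 6.3
position: [0.4885, -0.1664, 0.0889]
tool_rot: [-3.141, -0.0, 1.571]
force: [-1.0, -0.5, 0.3]
grip_width: 0.0279
finger_force: 99.0
clock: 6.55
position: [0.4887, -0.1665, 0.0872]
tool_rot: [-3.141, -0.0, 1.571]
force: [0.5, -0.2, 0.7]
grip_width: 0.0279
finger_force: 99.0
clock: 6.8
position: [0.4887, -0.1665, 0.0852]
tool_rot: [-3.141, -0.0, 1.571]
force: [0.7, 0.4, -0.2]
grip_width: 0.0281
finger_force: 99.0
```

```bash
python3 -m handwheel '[{"dx":0,"dy":0,"dz":0.2,"wx":0,"wy":0,"wz":0,"claw":20},{"dx":0,"dy":0,"dz":0,"wx":0,"wy":0,"wz":0,"claw":20}]'
python3 -m handwheel '[{"dx":0,"dy":0,"dz":0.2,"wx":0,"wy":0,"wz":0,"claw":20},{"dx":0,"dy":0,"dz":0,"wx":0,"wy":0,"wz":0,"claw":20}]'
python3 -m handwheel '[{"dx":0,"dy":0,"dz":0.2,"wx":0,"wy":0,"wz":0,"claw":20},{"dx":0,"dy":0,"dz":0,"wx":0,"wy":0,"wz":0,"claw":20}]'
```

```text
clock: 7.05
position: [0.4887, -0.1665, 0.0832]
tool_rot: [-3.141, -0.0, 1.571]
force: [0.2, -0.8, 0.3]
grip_width: 0.0276
finger_force: 99.0
clock: 7.3
position: [0.4887, -0.1665, 0.0812]
tool_rot: [-3.141, -0.0, 1.571]
force: [0.1, 0.3, -1.3]
grip_width: 0.028
finger_force: 99.0
clock: 7.55
position: [0.4889, -0.1668, 0.0792]
tool_rot: [3.141, 0.0, 1.571]
force: [0.9, -2.1, -0.8]
grip_width: 0.0281
finger_force: 99.4
```

```bash
for i in 1; do python3 -m handwheel '[{"dx":0,"dy":0,"dz":0.1,"wx":0,"wy":0,"wz":0,"claw":20},{"dx":0,"dy":0,"dz":0,"wx":0,"wy":0,"wz":0,"claw":20}]';done
python3 -m handwheel '[{"dx":0,"dy":0,"dz":0.1,"wx":0,"wy":0,"wz":0,"claw":20},{"dx":0,"dy":0,"dz":0,"wx":0,"wy":0,"wz":0,"claw":20}]'
```

```text
clock: 7.8
position: [0.4889, -0.1669, 0.0783]
tool_rot: [3.141, 0.0, 1.57]
force: [2.2, -4.2, -2.0]
grip_width: 0.0279
finger_force: 99.3
clock: 8.05
position: [0.4889, -0.1668, 0.0773]
tool_rot: [3.141, 0.0, 1.57]
force: [1.4, -4.4, 0.5]
grip_width: 0.0281
finger_force: 99.6
```

```bash
python3 -m handwheel '[{"dx":-0.05,"dy":0.02,"dz":0,"wx":0,"wy":0,"wz":0,"claw":20},{"dx":0,"dy":0,"dz":0,"wx":0,"wy":0,"wz":0,"claw":20}]'
python3 -m handwheel '[{"dx":0,"dy":0,"dz":0.1,"wx":0,"wy":0,"wz":0,"claw":20},{"dx":0,"dy":0,"dz":0,"wx":0,"wy":0,"wz":0,"claw":20}]'
python3 -m handwheel '[{"dx":0,"dy":0,"dz":0.1,"wx":0,"wy":0,"wz":0,"claw":20},{"dx":0,"dy":0,"dz":0,"wx":0,"wy":0,"wz":0,"claw":20}]'
```

```text
clock: 8.3
position: [0.4889, -0.1669, 0.0773]
tool_rot: [-3.141, -0.0, 1.571]
force: [0.6, -3.4, 1.7]
grip_width: 0.0278
finger_force: 99.6
clock: 8.55
position: [0.489, -0.167, 0.0764]
tool_rot: [3.142, -0.0, 1.571]
force: [-0.1, -3.5, 2.8]
grip_width: 0.0279
finger_force: 100.0
clock: 8.8
position: [0.489, -0.167, 0.0753]
tool_rot: [3.142, -0.0, 1.571]
force: [-0.0, -2.1, 3.0]
grip_width: 0.0276
finger_force: 100.1
```

```bash
cat > avg.py <<'E'
from h import *
L=[]
for i in range(8):
    optics.grab_frame("side"); s=monitor.observe(); L.append(np.r_[s["position"]*1000,s["force"]])
print("avg",np.mean(L,0).round(2),s["clock"])
E
python3 avg.py
python3 -m handwheel '[{"dx":0,"dy":0,"dz":0.1,"wx":0,"wy":0,"wz":0,"claw":20},{"dx":0,"dy":0,"dz":0,"wx":0,"wy":0,"wz":0,"claw":20}]'|grep -E "pos|force"
python3 -m handwheel '[{"dx":0,"dy":0,"dz":0.1,"wx":0,"wy":0,"wz":0,"claw":20},{"dx":0,"dy":0,"dz":0,"wx":0,"wy":0,"wz":0,"claw":20}]'|grep -E "pos|force"
python3 -m handwheel '[{"dx":0,"dy":0,"dz":0.1,"wx":0,"wy":0,"wz":0,"claw":20},{"dx":0,"dy":0,"dz":0,"wx":0,"wy":0,"wz":0,"claw":20}]'|grep -E "pos|force"
python3 -m handwheel '[{"dx":0,"dy":0,"dz":0.1,"wx":0,"wy":0,"wz":0,"claw":20},{"dx":0,"dy":0,"dz":0,"wx":0,"wy":0,"wz":0,"claw":20}]'|grep -E "pos|force"
python3 avg.py
```

```text
avg [ 4.8901e+02 -1.6698e+02  7.5330e+01 -3.7000e-01 -2.7600e+00  5.2300e+00] 9.2
position: [0.4891, -0.167, 0.0743]
force: [-0.5, -2.5, 4.4]
finger_force: 100.2
position: [0.489, -0.167, 0.0733]
force: [-0.7, -2.1, 4.0]
finger_force: 100.2
position: [0.489, -0.167, 0.0723]
force: [0.3, -2.6, 4.8]
finger_force: 100.2
position: [0.489, -0.167, 0.0713]
force: [-0.0, -1.8, 5.4]
finger_force: 100.3
avg [ 4.8905e+02 -1.6697e+02  7.1360e+01 -2.6000e-01 -2.3900e+00  5.7800e+00] 10.6
```

```bash
python3 -m handwheel '[{"dx":0,"dy":0,"dz":0.05,"wx":0,"wy":0,"wz":0,"claw":20}]'|grep -E "pos|^force"
python3 -m handwheel '[{"dx":0,"dy":0,"dz":0.05,"wx":0,"wy":0,"wz":0,"claw":20}]'|grep -E "pos|^force"
python3 -m handwheel '[{"dx":0,"dy":0,"dz":0.05,"wx":0,"wy":0,"wz":0,"claw":20}]'|grep -E "pos|^force"
python3 -m handwheel '[{"dx":0,"dy":0,"dz":0.05,"wx":0,"wy":0,"wz":0,"claw":20}]'|grep -E "pos|^force"
python3 -m handwheel '[{"dx":0,"dy":0,"dz":0.05,"wx":0,"wy":0,"wz":0,"claw":20}]'|grep -E "pos|^force"
python3 -m handwheel '[{"dx":0,"dy":0,"dz":0.05,"wx":0,"wy":0,"wz":0,"claw":20}]'|grep -E "pos|^force"
python3 avg.py
```

```text
position: [0.4891, -0.167, 0.071]
force: [-1.4, -1.7, 12.2]
position: [0.4891, -0.167, 0.0705]
force: [-1.6, -1.9, 12.2]
position: [0.4891, -0.167, 0.0701]
force: [-1.8, -1.4, 11.6]
position: [0.4891, -0.167, 0.0696]
force: [-1.7, -1.9, 11.6]
position: [0.4891, -0.167, 0.0691]
force: [-1.5, -1.9, 11.3]
position: [0.4891, -0.167, 0.0686]
force: [-1.8, -2.1, 12.6]
avg [ 489.08 -166.97   68.46   -1.03   -2.42    8.13] 11.75
```

The steady moving drag is about 12 N. I'll continue at the same pace and watch for the sleeve's 3 N/mm rise.

```bash
python3 -m handwheel '[{"dx":0,"dy":0,"dz":0.05,"wx":0,"wy":0,"wz":0,"claw":20}]'|grep -E "pos|^force"
python3 -m handwheel '[{"dx":0,"dy":0,"dz":0.05,"wx":0,"wy":0,"wz":0,"claw":20}]'|grep -E "pos|^force"
python3 -m handwheel '[{"dx":0,"dy":0,"dz":0.05,"wx":0,"wy":0,"wz":0,"claw":20}]'|grep -E "pos|^force"
python3 -m handwheel '[{"dx":0,"dy":0,"dz":0.05,"wx":0,"wy":0,"wz":0,"claw":20}]'|grep -E "pos|^force"
```

```text
position: [0.4891, -0.167, 0.0681]
force: [-1.7, -2.2, 11.9]
position: [0.4891, -0.167, 0.0676]
force: [-2.5, -1.8, 10.9]
position: [0.4891, -0.167, 0.0671]
force: [-1.4, -1.0, 11.3]
position: [0.4891, -0.167, 0.0666]
force: [-1.5, -2.0, 12.5]
```

```bash
python3 -m handwheel '[{"dx":0,"dy":0,"dz":0.05,"wx":0,"wy":0,"wz":0,"claw":20}]'|grep -E "pos|^force"
python3 -m handwheel '[{"dx":0,"dy":0,"dz":0.05,"wx":0,"wy":0,"wz":0,"claw":20}]'|grep -E "pos|^force"
python3 -m handwheel '[{"dx":0,"dy":0,"dz":0.05,"wx":0,"wy":0,"wz":0,"claw":20}]'|grep -E "pos|^force"
```

```text
position: [0.4891, -0.167, 0.0661]
force: [-1.9, -2.6, 11.6]
position: [0.4891, -0.167, 0.0656]
force: [-0.2, -1.5, 13.3]
position: [0.4891, -0.167, 0.0651]
force: [-2.0, -1.1, 14.1]
```

```bash
python3 -m handwheel '[{"dx":0,"dy":0,"dz":0.05,"wx":0,"wy":0,"wz":0,"claw":20}]'|grep -E "pos|^force"
```

```text
position: [0.4892, -0.167, 0.0647]
force: [-2.4, -1.9, 14.8]
```

```bash
python3 -m handwheel '[{"dx":0,"dy":0,"dz":0.04,"wx":0,"wy":0,"wz":0,"claw":20}]'|grep -E "pos|^force"
```

```text
position: [0.4892, -0.167, 0.0643]
force: [-3.0, -0.2, 16.4]
```

```bash
python3 -m handwheel '[{"dx":0,"dy":0,"dz":0.02,"wx":0,"wy":0,"wz":0,"claw":20}]'|grep -E "pos|^force"
python3 avg.py
```

```text
position: [0.4892, -0.167, 0.0642]
force: [-2.4, -1.5, 16.0]
avg [ 489.16 -166.98   64.12   -2.43   -1.27   14.81] 13.4
```

The sleeve force is now about 4.5 to 5 N, roughly 1.5 mm of its 2 mm give, short of the stop. Releasing and backing off.

```bash
python3 -m handwheel '[{"dx":0,"dy":0,"dz":0,"wx":0,"wy":0,"wz":0,"claw":70},{"dx":0,"dy":0,"dz":0,"wx":0,"wy":0,"wz":0,"claw":70},{"dx":0,"dy":0,"dz":0,"wx":0,"wy":0,"wz":0,"claw":70},{"dx":0,"dy":0,"dz":0,"wx":0,"wy":0,"wz":0,"claw":70}]' 20
python3 -m handwheel '[{"dx":0,"dy":0,"dz":-1,"wx":0,"wy":0,"wz":0,"claw":70},{"dx":0,"dy":0,"dz":-3,"wx":0,"wy":0,"wz":0,"claw":70},{"dx":0,"dy":0,"dz":-4,"wx":0,"wy":0,"wz":0,"claw":70},{"dx":0,"dy":0,"dz":-4,"wx":0,"wy":0,"wz":0,"claw":70},{"dx":0,"dy":0,"dz":-2,"wx":0,"wy":0,"wz":0,"claw":70},{"dx":0,"dy":0,"dz":0,"wx":0,"wy":0,"wz":0,"claw":70}]'
python3 - <<'E'
from h import *
ims=[]
for c in ["scene","side"]:
    f=optics.grab_frame(c); u,v=proj(f,[.4885,-.164,.07]).round().astype(int)
    ims.append(cv2.resize(f["frame"][v-35:v+35,u-30:u+30],None,fx=6.5,fy=6.5,interpolation=cv2.INTER_CUBIC))
    print(c,[((proj(f,[.4885,-.165,z])-[u-30,v-35])*6.5).round() for z in (.054,.093)])
cv2.imwrite("pics/fin.png",np.hstack(ims))
E
```

```text
clock: 13.9
position: [0.4889, -0.1669, 0.0636]
tool_rot: [-3.141, -0.0, 1.571]
force: [-0.3, 0.5, -0.4]
grip_width: 0.0596
finger_force: 0.0
clock: 14.65
position: [0.4896, -0.1672, 0.2056]
tool_rot: [3.139, 0.001, 1.571]
force: [-0.2, 0.3, -0.5]
grip_width: 0.0598
finger_force: 0.0
scene [array([190., 262.]), array([193., 171.])]
side [array([193., 260.]), array([205., 168.])]
```

View pics/fin.png

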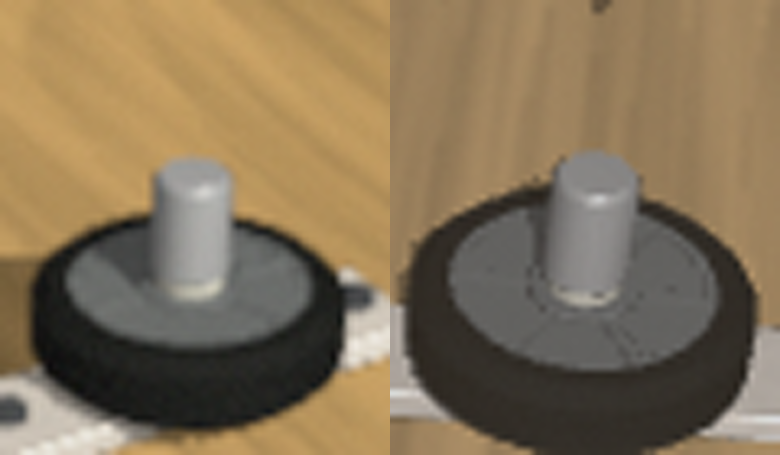

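The final views show the cap upright on the axle, seated on the white sleeve with no gap, and the gripper clear above it.

```bash
python3 -c "
from workcell import job_done
print(job_done())"
```

```text
the job is handed in; nothing more can be done
None
```

The cap is pressed onto the axle and was still seated on the sleeve after release; by feel the sleeve is squeezed about 1.5 of its 2 mm at about 5 N, short of its stop, and the job is handed in.

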